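# Start up the planer: extraction, cutterhead, feed

## Task

Start the planer up for work in the proper order: first start the dust extractor at its own grey starter box, then the cutterhead and last the feed rollers at the tan sloped console. Press each round start button lightly with the tip of the fingers until it latches in, leave the square stop buttons and the mushroom emergency stop alone, and do not shift or pick up the tape measure, pencil, try square or wax tin lying about.

Things in the scene. Friction and masses are not known exactly. Their poses are not given: they have to be found in the camera images.
- extractor_box: dust extractor's starter box: grey enclosure screwed to the bench, left or right of the console; 170 (x) x 110 (y) x 70 mm, level top with a black faceplate: round start button, white fan sign beyond it, and a square stop button 60 mm nearer the robot. Origin: centre of its underside on the bench; -x side towards the robot within 0.3 rad, z up
- console: planer's console: tan desk screwed to the bench, 200 (x) x 260 (y) mm, face sloping 0.21 rad down to the robot (-x), 99 mm high at the back, 57 in front. From the robot, left to right (+y to -y), 80 mm apart: cutterhead starter (toothed-disc sign), feed starter (board-between-rollers sign), emergency stop. Stop buttons are 60 mm downslope of the starts. Origin: centre of underside; yaw within 0.3
- extractor_start (a joint): travel of the extractor's start button in m: 0 standing out (off), 0.008 latched in (running). Over-centre latch: takes about 3 N, gives way at half travel (4 mm), snaps the rest of the way in by itself and stays in; its stop button then springs out 8 mm. Held down, the head gives 5 mm more on a spring (4.5 N rising to 12 N; not counted here), then it is rigid
- cutter_start (a joint): travel of the cutterhead's start button, the same mechanism and values as extractor_start
- feed_start (a joint): travel of the feed rollers' start button, the same mechanism and values as extractor_start
- extractor_start_top (a point): centre of the top of the extractor's start button: round, flat, grey, 28 mm in diameter, 15 mm proud of its 37 mm bezel when off, 7 mm when in. 92 mm above the bench when off; goes in with the button. Its z axis points out of the face (straight up), press against it; its x axis points away from the stop button
- cutter_start_top (a point): centre of the top of the cutterhead's start button, same button; about 104 mm above the bench when off; its z axis points out of the sloping face (0.21 rad from vertical, leaning to the robot), press against it; its x axis points up the slope, away from the stop button
- feed_start_top (a point): centre of the top of the feed's start button, same button, height and axes as cutter_start_top
- extractor_stop: square stop button of the extractor, 26 x 26 mm, 3 mm proud of its 34 mm square aluminium bezel while off, 11 mm once started; origin at its foot on the face, 60 mm from the start button's axis
- cutter_stop: square stop button of the cutterhead, the same
- feed_stop: square stop button of the feed, the same
- estop (a joint): travel of the emergency stop in m, 0 standing out, 0.006 pressed in
- estop_top (a point): centre of the top of the emergency stop, a 40 mm mushroom head on a yellow disc at the right end of the console, standing 36 mm out of the face
- tape: tape measure lying flat, 62 x 68 x 36 mm, loose, in front of the extractor box; origin under its centre
- pencil: carpenter's pencil, 177 x 14 x 8 mm along its x, loose, in front of the console; origin under about its middle
- square: try square lying flat behind the console, loose: wooden stock 24 x 115 x 18 mm along its y, steel blade 40 mm wide reaching 160 mm along +x from the stock's +y end; origin under the middle of the stock
- wax_tin: round tin of wax, 87 mm in diameter, 40 mm high, loose, behind the extractor box; origin under its centre
Things that resemble listed ones, but are neither listed nor needed, are in the scene too. Of the things that look like the extractor_box, the largest one is meant.

How it is judged:
By the outcome, as a careful person would: the job done as asked, in the order asked, and still so for the second after the job is handed in, with the robot touching nothing.
It also fails if it takes over 48 s, if anything falls off the work surface, if the arm or the gripper's body presses on something with over 40 N, if the wrist force passes 120 N, or if a joint passes its speed limit or range.

## Robot

A 7-joint arm with a two-finger parallel gripper is mounted at the origin on the work surface. World frame = base frame: x ahead of the robot, y to its left, z up, the work surface at z = 0. Lengths are in m, angles in rad, forces in N, time in s.
With the tool pointing down it reaches from about 0.425 to 0.925 m from the base axis. Payload 6.8 kg.
Tool frame: the origin (TCP) lies on the centre line of the jaws, within the pads' length; the fingertips stand manip.tcp_to_tips ahead of it and the grasp point (between the pads) lies 8 mm behind it (manip.tcp_to_tips is the distance from the TCP to the fingertips, in m); z points along the fingers, y is the direction in which the jaws open and shut (so a half turn about z gives the same grasp; the last joint's range is limited). The gripper opens to 88 mm and grips with 3 to 60 N. Pads are 20 mm wide; open, the fingers measure 115 mm over their backs; the gripper's body (75 mm by 178 mm) begins 61 mm behind the grasp point.
Start: joints at [1.1, 0.477, 0.022, 1.555, -0.011, 1.109, -0.083], TCP at [0.24, -0.631, 0.234] pointing down, gripper open.
Joint ranges: [-2.96, 2.96], [-0.34, 2.1], [-1.41, 1.46], [0.24, 2.44], [-1.37, 4.51], [0.17, 1.92], [-2.96, 2.96]. Speed limits (rad/s): [2.39, 2.39, 3.14, 3.14, 3.14, 3.14, 3.14].

## Interface

Orientations are given as a unit quaternion [w, x, y, z].
In Python, from bench import manip gives the robot as it stands.
- The arm moves only by the tool jog_arm, never from a script. Its argument "targets" is a list of rows, each an object of numbers: "tx", "ty", "tz": the shift along the world's x, y, z in mm; "wx", "wy", "wz": the turn, a rotation vector about the world's x, y, z in rad; "jaw": the gripper's target within -1 to 1 (fully open at 1, half-way at 0, shut at -1). A call has 1 to 12 rows; each row is the pose to reach, as a shift and turn from the pose measured when the call began; what a row does not reach only later rows make up. A row lasts 1/12 s, in which the tool goes at most 41.7 mm and 7.16 degrees, less where a joint would pass 70% of its speed; a pose out of reach is approached as far as the arm can. A call with a gripper value outside its range is refused whole. The fingers move at their own pace and stop on an object; "squeeze" is the grip in N (left out, the last holds). Time passes only in rows, so rows that repeat a pose let the fingers close. It gives the time, the measured TCP pose, the force and the opening at its end, in the units of the state.
- manip.observe(): the state, without advancing time (a new reading comes with each control period).
- manip.camera(name): name is "side" or "top" or "wrist"; returns (picture, depth): 400x640x3 uint8, red, green, blue; 400x640 float32, m along the optical axis (not along the pixel's ray), 0 where there is no reading.
- manip.get_calibration(name): a dict with "vfov" (degrees; the focal length in pixels is half the picture's height over the tangent of half this angle, whatever the lens; pixels are square), "cx", "cy" (the principal point, pixels), "k1" (the pictures are not rectified: a ray, as slopes to the right and down, at radius r is drawn at 1 + k1 r^2 times it, then the intrinsics apply), "T" (4x4, takes a point from camera to world coordinates); the wrist camera has in their place "hand_eye" (4x4, takes a point from camera to tool coordinates, whose origin is the TCP and whose axes are the flange's). Camera axes: x right, y up, looking along -z (the intrinsics and any distortion apply to the point x, -y, -z); pixel columns grow to the right and rows downward; lengths in m; the calibration is good to about 2 mm. A picture is of the moment at which its call begins: read the wrist's pose just before it. get_calibration takes no time and is no camera call.
- manip.finish_job(): hands the job in, once; it reports no verdict.
The state is a dict: "time": time; "q": joint angles; "qvel": joint speeds; "joint_efforts": joint torques, N m; "position": TCP position; "orientation": TCP orientation; "wrist_force": force on the tool from outside, world axes, zero at the start; "ft_torque": the same for the moment, N m; "grip_width": finger opening in m.
Only numpy, scipy, OpenCV 4.12 (cv2) and the standard library are available. Lean on these libraries where they do the work, as an engineer would, in place of code of your own. Each camera call takes 0.05 s, during which the arm holds its last target. There are 200 camera calls.

## Working session

There is one attempt and no reset: what is moved stays moved. The work goes in short steps, Python scripts to look and compute and a tool call to move; the robot and the scene stay as the last step left them, time stands still between calls to the robot, and variables do not carry over. Pictures are saved under pics/ and viewed, about 8 in all and at most 12, crops included, and the job is handed in when it is done.

Besides the shell and the picture viewer there is one more tool, called after "Emit:" as name(argument=value, ...), one argument or row to a line, values as JSON. jog_arm: Moves the arm, as the interface text tells. Its arguments: {"type":"object","properties":{"targets":{"type":"array","items":{"type":"object","properties":{"tx":{"type":"number"},"ty":{"type":"number"},"tz":{"type":"number"},"wx":{"type":"number"},"wy":{"type":"number"},"wz":{"type":"number"},"jaw":{"type":"number"}}}},"squeeze":{"type":"number"}},"required":["targets"]}

```bash
mkdir -p pics; cat > h.py <<'E'
import numpy as np, cv2
from bench import manip
from scipy.spatial.transform import Rotation as R
def pose(s):
    q=s["orientation"];T=np.eye(4);T[:3,:3]=R.from_quat([q[1],q[2],q[3],q[0]]).as_matrix();T[:3,3]=s["position"];return T
def shot(name,f):
    s=manip.observe();p,d=manip.camera(name);c=manip.get_calibration(name)
    T=c["T"] if "T" in c else pose(s)@np.array(c["hand_eye"])
    cv2.imwrite(f"pics/{f}.png",cv2.cvtColor(p,cv2.COLOR_RGB2BGR));np.savez(f"{f}.npz",d=d,T=T,vf=c["vfov"],cx=c["cx"],cy=c["cy"],k1=c["k1"])
def pt(f,u,v,z=None):
    a=np.load(f"{f}.npz");F=200/np.tan(np.radians(a["vf"])/2)
    x=(u-a["cx"])/F;y=(v-a["cy"])/F;xx,yy=x,y
    for _ in range(10):
        k=1+a["k1"]*(xx*xx+yy*yy);xx,yy=x/k,y/k
    T=a["T"];r=T[:3,:3]@np.array([xx,-yy,-1.])
    if z is None:
        w=a["d"][int(v)-1:int(v)+2,int(u)-1:int(u)+2];d=np.median(w[w>0])
    else: d=(z-T[2,3])/r[2]
    return T[:3,3]+d*r
E
python3 - <<'E'
from h import *
print(manip.tcp_to_tips,manip.observe())
for n in("top","side"): shot(n,n+"1")
E
```

```text
0.011 {'time': 0.0, 'q': array([ 1.09991328,  0.4778243 ,  0.02232005,  1.55640956, -0.01148169,
        1.10931449, -0.08312015]), 'qvel': array([ 0.00078973, -0.00085137, -0.00139563, -0.00018152, -0.00105264,
        0.00018996,  0.00115543]), 'joint_efforts': array([-3.36172400e-05, -5.82859790e+01,  1.53466880e+00, -2.72613072e+01,
       -5.42607217e-02,  1.69400778e-02,  1.29359642e-04]), 'position': array([ 0.23933342, -0.63053315,  0.2326828 ]), 'orientation': array([-8.83098323e-04,  9.83590722e-01,  1.80411908e-01, -2.35034214e-04]), 'wrist_force': array([ 0.9284029 , -0.88566546, -0.10934131]), 'ft_torque': array([-0.04777595,  0.01106241,  0.00613786]), 'grip_width': 0.08736283778530535}
```

View pics/top1.png

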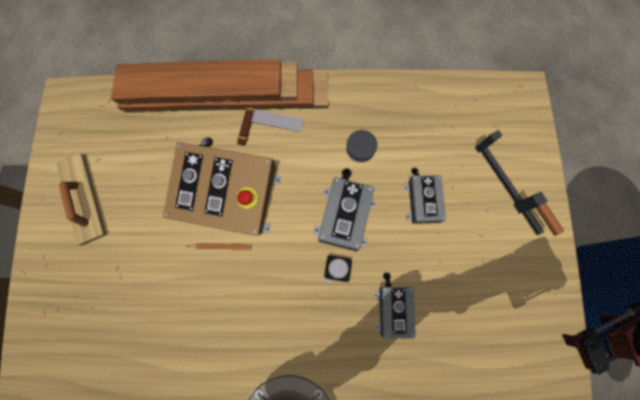

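View pics/side1.png

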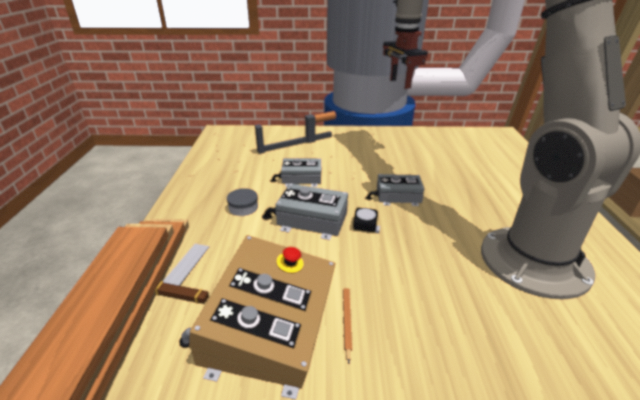

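The top view shows the large extractor box at (346,213) with its start at (348,204) and stop at (343,228). On the console, the cutter start is at (190,176), the feed start at (219,181) and the e-stop at (247,198). The two smaller grey boxes are decoys. The side view agrees.

```bash
python3 - <<'E'
from h import *
for n,u,v,z in [("ext",348.5,204,.092),("extstop",343,228,.08),("cut",190,176,.104),("cutstop",185,199,.085),("feed",219.5,181,.104),("feedstop",215,204,.085),("estop",247,198,.11)]:
    print(n,pt("top1",u,v).round(4),pt("top1",u,v,z).round(4))
for n,u,v,z in [("ext",320,192,.092),("cut",249,315,.104),("feed",264,282,.104)]:
    print("side",n,pt("side1",u,v).round(4),pt("side1",u,v,z).round(4))
c=cv2.imread("pics/top1.png")[130:260,150:400]
cv2.imwrite("pics/c1.png",cv2.resize(c,None,fx=3.2,fy=3.2,interpolation=cv2.INTER_CUBIC))
E
```

```text
ext [ 0.541  -0.1549  0.0914] [ 0.5408 -0.1549  0.092 ]
extstop [ 0.4822 -0.1405  0.0788] [ 0.482  -0.1404  0.08  ]
cut [0.6154 0.2484 0.1024] [0.6149 0.2478 0.104 ]
cutstop [0.5607 0.2659 0.0783] [0.5591 0.2634 0.085 ]
feed [0.6008 0.1707 0.1037] [0.6007 0.1706 0.104 ]
feedstop [0.5467 0.1861 0.0789] [0.5453 0.1843 0.085 ]
estop [0.5548 0.0978 0.1086] [0.5545 0.0976 0.11  ]
side ext [ 0.5039 -0.1802  0.0695] [ 0.5035 -0.1448  0.092 ]
side cut [0.6171 0.2621 0.1032] [0.6169 0.2628 0.104 ]
side feed [0.6022 0.1856 0.1032] [0.602  0.1864 0.104 ]
```

View pics/c1.png

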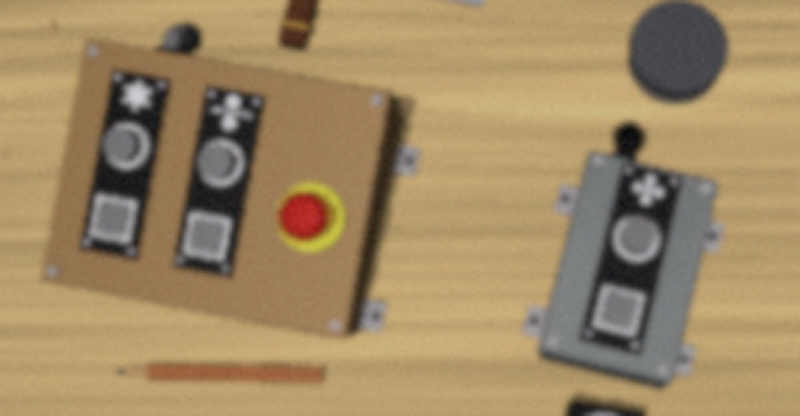

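The heights agree with the ones given. Next I move above the extractor with the jaws shut, turning to yaw about -0.2.

Emit:
jog_arm(
  targets=[
    {"tx": 20, "ty": 35, "tz": 5, "wz": -0.05, "jaw": -1},
    {"tx": 40, "ty": 70, "tz": 10, "wz": -0.1, "jaw": -1},
    {"tx": 62, "ty": 105, "tz": 10, "wz": -0.15, "jaw": -1},
    {"tx": 85, "ty": 140, "tz": 10, "wz": -0.2, "jaw": -1},
    {"tx": 107, "ty": 175, "tz": 10, "wz": -0.25, "jaw": -1},
    {"tx": 130, "ty": 210, "tz": 10, "wz": -0.3, "jaw": -1},
    {"tx": 152, "ty": 245, "tz": 10, "wz": -0.35, "jaw": -1},
    {"tx": 175, "ty": 280, "tz": 10, "wz": -0.4, "jaw": -1},
    {"tx": 197, "ty": 315, "tz": 10, "wz": -0.45, "jaw": -1},
    {"tx": 220, "ty": 350, "tz": 10, "wz": -0.5, "jaw": -1},
    {"tx": 242, "ty": 385, "tz": 10, "wz": -0.55, "jaw": -1},
    {"tx": 260, "ty": 410, "tz": 10, "wz": -0.57, "jaw": -1},
  ],
)

```text
invalid input
```

Emit:
jog_arm(
  targets=[
    {"tx": 15, "ty": 22, "jaw": -1},
    {"tx": 30, "ty": 44, "jaw": -1},
    {"tx": 38, "ty": 60, "jaw": -1},
    {"tx": 38, "ty": 60, "jaw": -1},
  ],
)

```text
invalid input
```

```bash
python3 - <<'E'
from h import *
s=manip.observe();print(s["time"],s["position"],R.from_matrix(pose(s)[:3,:3]).as_rotvec(),pose(s)[:3,:3].round(3),s["wrist_force"],s["grip_width"])
shot("wrist","w1")
E
```

```text
0.1 [ 0.23936504 -0.63060507  0.23281408] [-3.08856339e+00 -5.66547451e-01  6.64834497e-04] [[ 0.935  0.355 -0.001]
 [ 0.355 -0.935  0.001]
 [-0.    -0.002 -1.   ]] [ 0.4970385  -0.26466116  1.01723485] 0.0881012443152593
```

View pics/w1.png

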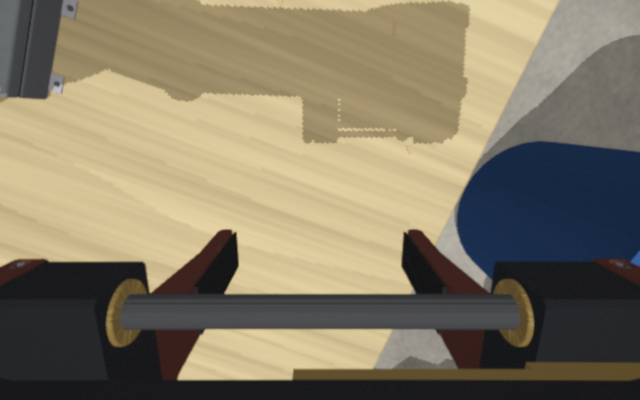

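The move was refused, so the wrist view still shows the start pose. I'll resend with every field filled in.

Emit:
jog_arm(
  targets=[
    {"tx": 20, "ty": 35, "tz": 5, "wx": 0, "wy": 0, "wz": -0.05, "jaw": -1},
    {"tx": 40, "ty": 70, "tz": 10, "wx": 0, "wy": 0, "wz": -0.1, "jaw": -1},
    {"tx": 62, "ty": 105, "tz": 10, "wx": 0, "wy": 0, "wz": -0.15, "jaw": -1},
    {"tx": 85, "ty": 140, "tz": 10, "wx": 0, "wy": 0, "wz": -0.2, "jaw": -1},
    {"tx": 107, "ty": 175, "tz": 10, "wx": 0, "wy": 0, "wz": -0.25, "jaw": -1},
    {"tx": 130, "ty": 210, "tz": 10, "wx": 0, "wy": 0, "wz": -0.3, "jaw": -1},
    {"tx": 152, "ty": 245, "tz": 10, "wx": 0, "wy": 0, "wz": -0.35, "jaw": -1},
    {"tx": 175, "ty": 280, "tz": 10, "wx": 0, "wy": 0, "wz": -0.4, "jaw": -1},
    {"tx": 197, "ty": 315, "tz": 10, "wx": 0, "wy": 0, "wz": -0.45, "jaw": -1},
    {"tx": 220, "ty": 350, "tz": 10, "wx": 0, "wy": 0, "wz": -0.5, "jaw": -1},
    {"tx": 242, "ty": 385, "tz": 10, "wx": 0, "wy": 0, "wz": -0.55, "jaw": -1},
    {"tx": 260, "ty": 410, "tz": 10, "wx": 0, "wy": 0, "wz": -0.57, "jaw": -1},
  ],
  squeeze=20,
)

```text
time: 1.15
position: [0.5008, -0.2167, 0.2429]
orientation: [-0.001, 0.995, -0.103, 0.0]
wrist_force: [0.7, -0.5, -0.1]
grip_width: 0.0114
```

Emit:
jog_arm(
  targets=[
    {"tx": 15, "ty": 22, "tz": 0, "wx": 0, "wy": 0, "wz": 0, "jaw": -1},
    {"tx": 30, "ty": 44, "tz": 0, "wx": 0, "wy": 0, "wz": 0, "jaw": -1},
    {"tx": 40, "ty": 60, "tz": 0, "wx": 0, "wy": 0, "wz": 0, "jaw": -1},
    {"tx": 40, "ty": 60, "tz": 0, "wx": 0, "wy": 0, "wz": 0, "jaw": -1},
  ],
)

```text
time: 1.48
position: [0.5429, -0.1517, 0.2427]
orientation: [-0.002, 0.995, -0.1, 0.0]
wrist_force: [0.7, -0.5, 0.8]
grip_width: 0.0003
```

```bash
python3 - <<'E'
from h import *
s=manip.observe();print(s["time"],s["position"],pose(s)[:3,:3].round(3),s["wrist_force"],s["grip_width"])
shot("wrist","w2")
E
```

```text
1.4833 [ 0.54286314 -0.15166128  0.24272954] [[ 0.98  -0.198  0.001]
 [-0.198 -0.98   0.005]
 [ 0.    -0.005 -1.   ]] [ 0.71804108 -0.48685783  0.77253592] 0.000310687865775202
```

View pics/w2.png

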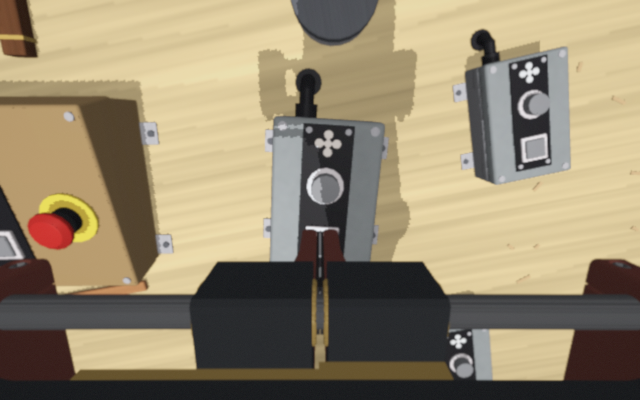

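The wrist view shows the extractor start's head at about (325,187), with the shut fingertips at (320,235) covering the stop button.

```bash
python3 - <<'E'
from h import *
print(pt("w2",325,187).round(4),pt("w2",325,187,.092).round(4),pt("w2",325,170).round(4),pt("w2",325,204).round(4))
d=np.load("w2.npz")["d"]; 
P=np.array([[*pt("w2",u,v),u,v] for u in range(300,350) for v in range(160,212)])
m=abs(P[:,2]-.092)<.004;print(m.sum(),P[m].mean(0).round(4),P[m].min(0).round(3),P[m].max(0).round(3))
c=cv2.imread("pics/w2.png")[100:260,220:420];cv2.imwrite("pics/c2.png",cv2.resize(c,None,fx=3.5,fy=3.5,interpolation=cv2.INTER_CUBIC))
E
```

```text
[ 0.545  -0.1569  0.0923] [ 0.545  -0.1568  0.092 ] [ 0.5586 -0.1597  0.0775] [ 0.5234 -0.1528  0.0732]
648 [ 5.434000e-01 -1.564000e-01  9.240000e-02  3.248503e+02  1.887407e+02] [ 5.29e-01 -1.70e-01  8.80e-02  3.11e+02  1.75e+02] [ 5.56e-01 -1.43e-01  9.30e-02  3.39e+02  2.03e+02]
```

Depth segmentation puts the button top at (0.543, -0.156, 0.092), 27 mm across, which fits. Now I press it.

Emit:
jog_arm(
  targets=[
    {"tx": 0, "ty": -5, "tz": -30, "wx": 0, "wy": 0, "wz": 0, "jaw": -1},
    {"tx": 0, "ty": -5, "tz": -65, "wx": 0, "wy": 0, "wz": 0, "jaw": -1},
    {"tx": 0, "ty": -5, "tz": -100, "wx": 0, "wy": 0, "wz": 0, "jaw": -1},
    {"tx": 0, "ty": -5, "tz": -125, "wx": 0, "wy": 0, "wz": 0, "jaw": -1},
    {"tx": 0, "ty": -5, "tz": -134, "wx": 0, "wy": 0, "wz": 0, "jaw": -1},
    {"tx": 0, "ty": -5, "tz": -138, "wx": 0, "wy": 0, "wz": 0, "jaw": -1},
    {"tx": 0, "ty": -5, "tz": -141, "wx": 0, "wy": 0, "wz": 0, "jaw": -1},
    {"tx": 0, "ty": -5, "tz": -144, "wx": 0, "wy": 0, "wz": 0, "jaw": -1},
    {"tx": 0, "ty": -5, "tz": -147, "wx": 0, "wy": 0, "wz": 0, "jaw": -1},
    {"tx": 0, "ty": -5, "tz": -148, "wx": 0, "wy": 0, "wz": 0, "jaw": -1},
    {"tx": 0, "ty": -5, "tz": -148, "wx": 0, "wy": 0, "wz": 0, "jaw": -1},
  ],
)

```text
time: 2.45
position: [0.5424, -0.1596, 0.0955]
orientation: [-0.002, 0.995, -0.101, 0.001]
wrist_force: [1.0, -0.4, 0.5]
grip_width: 0.0004
```

Emit:
jog_arm(
  targets=[
    {"tx": 0, "ty": 0, "tz": 20, "wx": 0, "wy": 0, "wz": 0, "jaw": -1},
    {"tx": 0, "ty": 0, "tz": 55, "wx": 0, "wy": 0, "wz": 0, "jaw": -1},
    {"tx": 0, "ty": 0, "tz": 90, "wx": 0, "wy": 0, "wz": 0, "jaw": -1},
    {"tx": 0, "ty": 0, "tz": 125, "wx": 0, "wy": 0, "wz": 0, "jaw": -1},
    {"tx": 0, "ty": 0, "tz": 145, "wx": 0, "wy": 0, "wz": 0, "jaw": -1},
  ],
)

```text
time: 2.87
position: [0.544, -0.1597, 0.2452]
orientation: [-0.001, 0.995, -0.101, 0.004]
wrist_force: [0.5, -0.2, 0.2]
grip_width: 0.0002
```

```bash
python3 - <<'E'
from h import *
shot("wrist","w3");shot("top","top2")
P=np.array([[*pt("w3",u,v),u,v] for u in range(300,350) for v in range(160,215)])
for lo,hi in((.081,.087),(.089,.096)):
    m=(P[:,2]>lo)&(P[:,2]<hi)&(np.hypot(P[:,0]-.5434,P[:,1]+.1564)<.02);print(m.sum(),P[m].mean(0).round(4) if m.any() else '')
print(manip.observe()["position"], pt("top2",349,204.4),[pt("top2",u,228)[2].round(4) for u in(341,343,345)])
E
```

```text
603 [ 5.432000e-01 -1.564000e-01  8.430000e-02  3.167098e+02  1.904295e+02]
0 
[ 0.5450883  -0.1599579   0.24543663] [ 0.416922   -0.10479479  0.66984126] [np.float64(0.6672), np.float64(0.6746), np.float64(0.6789)]
```

The button top is now at 0.084, 8 mm down, so the extractor is latched. Next I move over the console, tilting to its face.

Emit:
jog_arm(
  targets=[
    {"tx": 5, "ty": 35, "tz": 5, "wx": 0, "wy": 0, "wz": 0, "jaw": -1},
    {"tx": 10, "ty": 70, "tz": 5, "wx": 0, "wy": 0, "wz": 0, "jaw": -1},
    {"tx": 15, "ty": 105, "tz": 5, "wx": -0.005, "wy": -0.03, "wz": 0, "jaw": -1},
    {"tx": 20, "ty": 140, "tz": 5, "wx": -0.01, "wy": -0.06, "wz": 0, "jaw": -1},
    {"tx": 25, "ty": 175, "tz": 5, "wx": -0.015, "wy": -0.09, "wz": 0, "jaw": -1},
    {"tx": 30, "ty": 210, "tz": 5, "wx": -0.02, "wy": -0.12, "wz": 0, "jaw": -1},
    {"tx": 35, "ty": 245, "tz": 5, "wx": -0.025, "wy": -0.15, "wz": 0, "jaw": -1},
    {"tx": 40, "ty": 280, "tz": 5, "wx": -0.03, "wy": -0.18, "wz": 0, "jaw": -1},
    {"tx": 42, "ty": 315, "tz": 5, "wx": -0.037, "wy": -0.205, "wz": 0, "jaw": -1},
    {"tx": 42, "ty": 345, "tz": 5, "wx": -0.037, "wy": -0.205, "wz": 0, "jaw": -1},
    {"tx": 42, "ty": 370, "tz": 5, "wx": -0.037, "wy": -0.205, "wz": 0, "jaw": -1},
    {"tx": 42, "ty": 370, "tz": 5, "wx": -0.037, "wy": -0.205, "wz": 0, "jaw": -1},
  ],
)

```text
time: 3.97
position: [0.5853, 0.2174, 0.2497]
orientation: [0.005, 0.989, -0.096, 0.108]
wrist_force: [0.5, -0.7, -0.2]
grip_width: 0.0005
```

```bash
python3 - <<'E'
from h import *
s=manip.observe();print(s["time"],s["position"],pose(s)[:3,:3].round(3),s["qvel"].round(3))
shot("wrist","w4")
E
```

```text
3.9667 [0.58528316 0.21741541 0.24966886] [[ 0.958 -0.191  0.214]
 [-0.189 -0.982 -0.031]
 [ 0.216 -0.011 -0.976]] [ 0.051 -0.02   0.054  0.031 -0.002  0.004  0.07 ]
```

View pics/w4.png

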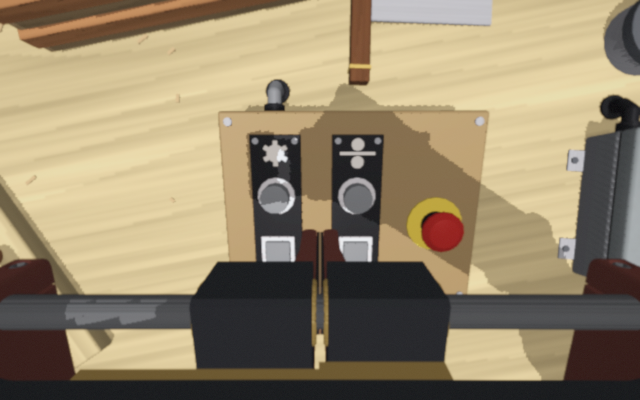

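The console is square in view. The cutter start (toothed disc) is at (276,197) and the feed start (rollers) at (357,198).

```bash
python3 - <<'E'
from h import *
# face plane from tan regions
F=np.array([pt("w4",u,v) for u,v in [(240,140),(235,220),(316,140),(316,210),(400,140),(395,180),(470,130),(460,180)]])
c=F.mean(0);n=np.linalg.svd(F-c)[2][2];n*=np.sign(n[2]);print("n",n.round(4),"res",((F-c)@n).round(4))
Tm=pose(manip.observe())
for nm,u0 in(("cut",276),("feed",357)):
    P=np.array([pt("w4",u,v) for u in range(u0-25,u0+25) for v in range(172,222)])
    h=(P-c)@n;t=h.max();m=h>t-.004;b=P[m].mean(0)
    print(nm,m.sum(),b.round(4),"h",h[m].mean().round(4),"diam",np.ptp(P[m],0).round(4))
    print("  tip->top shift mm",((b-(Tm[:3,3]+.011*Tm[:3,2]))*1000).round(1))
E
```

```text
n [-0.2039  0.042   0.9781] res [-0.      0.     -0.      0.0001 -0.     -0.0001  0.0001 -0.0001]
cut 643 [0.6177 0.2567 0.1042] h 0.0218 diam [0.0265 0.0271 0.0066]
  tip->top shift mm [  29.5   43.2 -134.5]
feed 649 [0.6024 0.1787 0.1043] h 0.0216 diam [0.0271 0.0272 0.0069]
  tip->top shift mm [  14.3  -34.8 -134.5]
```

The normal, heights (0.104) and 79 mm spacing all fit what was given. Pressing the cutterhead start along the face normal.

Emit:
jog_arm(
  targets=[
    {"tx": 10, "ty": 20, "tz": -25, "wx": 0, "wy": 0, "wz": 0, "jaw": -1},
    {"tx": 20, "ty": 42, "tz": -50, "wx": 0, "wy": 0, "wz": 0, "jaw": -1},
    {"tx": 23, "ty": 44, "tz": -85, "wx": 0, "wy": 0, "wz": 0, "jaw": -1},
    {"tx": 26, "ty": 44, "tz": -115, "wx": 0, "wy": 0, "wz": 0, "jaw": -1},
    {"tx": 28, "ty": 44, "tz": -127, "wx": 0, "wy": 0, "wz": 0, "jaw": -1},
    {"tx": 29, "ty": 43, "tz": -132, "wx": 0, "wy": 0, "wz": 0, "jaw": -1},
    {"tx": 29.5, "ty": 43, "tz": -135, "wx": 0, "wy": 0, "wz": 0, "jaw": -1},
    {"tx": 30, "ty": 43, "tz": -138, "wx": 0, "wy": 0, "wz": 0, "jaw": -1},
    {"tx": 31, "ty": 43, "tz": -141, "wx": 0, "wy": 0, "wz": 0, "jaw": -1},
    {"tx": 31, "ty": 43, "tz": -143, "wx": 0, "wy": 0, "wz": 0, "jaw": -1},
    {"tx": 31, "ty": 43, "tz": -143, "wx": 0, "wy": 0, "wz": 0, "jaw": -1},
  ],
)

```text
time: 4.93
position: [0.6176, 0.2571, 0.1075]
orientation: [0.006, 0.989, -0.097, 0.109]
wrist_force: [0.8, 0.7, -0.2]
grip_width: 0.0002
```

Emit:
jog_arm(
  targets=[
    {"tx": -4, "ty": 1, "tz": 20, "wx": 0, "wy": 0, "wz": 0, "jaw": -1},
    {"tx": -11, "ty": 2, "tz": 55, "wx": 0, "wy": 0, "wz": 0, "jaw": -1},
    {"tx": -18, "ty": -10, "tz": 90, "wx": 0, "wy": 0, "wz": 0, "jaw": -1},
    {"tx": -24, "ty": -30, "tz": 120, "wx": 0, "wy": 0, "wz": 0, "jaw": -1},
    {"tx": -31, "ty": -43, "tz": 143, "wx": 0, "wy": 0, "wz": 0, "jaw": -1},
    {"tx": -31, "ty": -43, "tz": 143, "wx": 0, "wy": 0, "wz": 0, "jaw": -1},
  ],
)

```text
time: 5.43
position: [0.5888, 0.2123, 0.2572]
orientation: [0.004, 0.989, -0.099, 0.114]
wrist_force: [0.1, -0.2, 0.5]
grip_width: 0.0004
```

```bash
cat > chk.py <<'E'
from h import *
import sys
shot("wrist",sys.argv[1]);f=sys.argv[1]
s=manip.observe();Tm=pose(s);print(s["time"],s["position"])
n=np.array([-.2039,.042,.9781])
P=np.array([pt(f,u,v) for u in range(220,420) for v in range(150,250)])
for nm,b0 in(("cut",[.6177,.2567,.1042]),("feed",[.6024,.1787,.1043])):
    b0=np.array(b0);D=P-b0;h=D@n;m=(np.linalg.norm(D-h[:,None]*n,axis=1)<.010)&(h<.01);b=P[m].mean(0)
    print(nm,m.sum(),b.round(4),"travel mm",(-np.median(h[m])*1000).round(2),"tip->off top",((b0-(Tm[:3,3]+.011*Tm[:3,2]))*1000).round(1))
E
python3 chk.py w5
```

```text
5.4833 [0.58817271 0.21333511 0.2544812 ]
cut 303 [0.6193 0.2564 0.0966] travel mm 7.82 tip->off top [  27.1   43.7 -139.6]
feed 326 [0.6024 0.1788 0.1045] travel mm -0.23 tip->off top [  11.8  -34.3 -139.5]
```

The cutterhead is latched, with 7.8 mm of travel. Now the feed start.

Emit:
jog_arm(
  targets=[
    {"tx": 0, "ty": -18, "tz": -25, "wx": 0, "wy": 0, "wz": 0, "jaw": -1},
    {"tx": 0, "ty": -33, "tz": -55, "wx": 0, "wy": 0, "wz": 0, "jaw": -1},
    {"tx": 5, "ty": -33, "tz": -90, "wx": 0, "wy": 0, "wz": 0, "jaw": -1},
    {"tx": 8, "ty": -33, "tz": -120, "wx": 0, "wy": 0, "wz": 0, "jaw": -1},
    {"tx": 10, "ty": -34, "tz": -132, "wx": 0, "wy": 0, "wz": 0, "jaw": -1},
    {"tx": 11, "ty": -34, "tz": -137, "wx": 0, "wy": 0, "wz": 0, "jaw": -1},
    {"tx": 12, "ty": -34, "tz": -140, "wx": 0, "wy": 0, "wz": 0, "jaw": -1},
    {"tx": 13, "ty": -34, "tz": -143, "wx": 0, "wy": 0, "wz": 0, "jaw": -1},
    {"tx": 13.5, "ty": -34.5, "tz": -146, "wx": 0, "wy": 0, "wz": 0, "jaw": -1},
    {"tx": 14, "ty": -34.5, "tz": -148, "wx": 0, "wy": 0, "wz": 0, "jaw": -1},
    {"tx": 14, "ty": -34.5, "tz": -148, "wx": 0, "wy": 0, "wz": 0, "jaw": -1},
  ],
)

```text
time: 6.4
position: [0.6032, 0.1794, 0.1076]
orientation: [0.004, 0.989, -0.099, 0.114]
wrist_force: [-0.3, 0.4, 0.9]
grip_width: 0.0005
```

Emit:
jog_arm(
  targets=[
    {"tx": -4, "ty": 1, "tz": 20, "wx": 0, "wy": 0, "wz": 0, "jaw": -1},
    {"tx": -11, "ty": 2, "tz": 55, "wx": 0, "wy": 0, "wz": 0, "jaw": -1},
    {"tx": -14, "ty": 15, "tz": 90, "wx": 0, "wy": 0, "wz": 0, "jaw": -1},
    {"tx": -14, "ty": 30, "tz": 120, "wx": 0, "wy": 0, "wz": 0, "jaw": -1},
    {"tx": -14, "ty": 34, "tz": 145, "wx": 0, "wy": 0, "wz": 0, "jaw": -1},
    {"tx": -14, "ty": 34, "tz": 145, "wx": 0, "wy": 0, "wz": 0, "jaw": -1},
  ],
)

```text
time: 6.9
position: [0.5918, 0.217, 0.26]
orientation: [0.0, 0.988, -0.098, 0.118]
wrist_force: [0.6, 0.5, 0.1]
grip_width: 0.0006
```

```bash
python3 chk.py w6; python3 -c "
from h import *
shot('side','side2')"
```

```text
6.95 [0.5907847  0.21528348 0.25681419]
cut 303 [0.6194 0.2564 0.0966] travel mm 7.77 tip->off top [  24.4   41.7 -141.9]
feed 306 [0.6041 0.1783 0.0966] travel mm 7.87 tip->off top [   9.1  -36.3 -141.8]
```

View pics/side2.png

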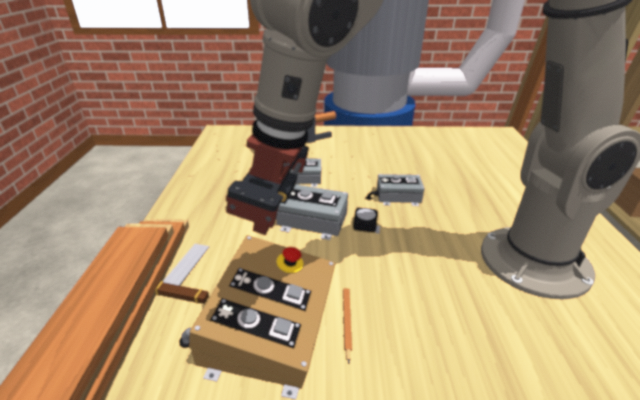

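View pics/w6.png

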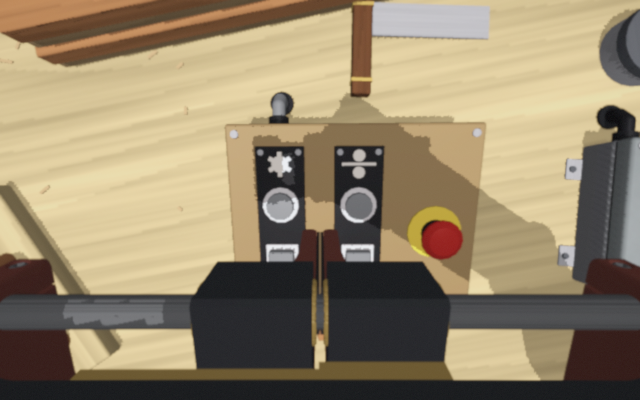

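Both console starts are in: heads at (264,285) and (249,318) in the side view, with the stop buttons at (295,294) and (282,327) standing out. The e-stop is still out, and the pencil, tape and square have not moved. The arm is clear, so I'm handing in.

```bash
python3 -c "
from h import *
print(manip.finish_job())"
```

```text
the job is handed in; nothing more can be done
None
```

I pressed the three start buttons in the order asked, extractor, cutterhead, then feed rollers, and handed the job in at about 7 s of robot time.

- **Latching:** After each press I backed off and measured the button's travel in the wrist depth image. They read about 8.1 mm (extractor), 7.8 mm (cutterhead) and 7.9 mm (feed), against 8 mm for latched. The cutterhead read 7.8 mm again after the feed press.
- **Stop buttons and e-stop:** The last pictures show the cutterhead and feed stop buttons sprung out and the emergency stop still standing out. I only checked the extractor's start button just after its own press; the arm was in the way when I tried to check its stop button.
- **Loose items:** The tape, pencil and try square look unmoved in the last pictures. The wax tin was only partly in view at the end, but the arm never went near it.
- **Forces:** The wrist force read about 1 N at the end of each press, and the arm ended clear of everything.
- **What went wrong:** The first two move calls were refused as invalid because some row fields were left out. They moved nothing, and I resent them in full. My first side-view position for the extractor button disagreed with the top view because I read the wrong pixel. The cutterhead and feed positions also differed between those two views, by about 15 mm in y. I used the close-up wrist measurements for all three presses instead.

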